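# Press an imaging plate home in the sprung reader and hold it there

### The job

Draw the tall imaging plate straight up out of the slotted storage block, lower it upright, foot first, into the slot of the plate reader and press it gently down against the sprung plunger until it sits firmly on the hard stop. The reader only reads while the plate is pressed home, so finish while still gripping the plate and pressing it against the stop, firmly but not hard (well under 40 N). Leave the two short plates in their slots and do not disturb the bottle or the glass dappen dish.

Things in the scene. Friction and masses are not known exactly. Their poses are not given: they have to be found in the camera images.
- plate: the tall imaging plate: stiff aluminium plate with dark faces, 8 mm thick (its x), 60 mm wide (its y), 90 mm tall (its z), about 60 g, standing upright in one of the three slots of the storage block; origin at the centre of its underside. The same either way round. The free upper part, with grip ridges, is pinched across the 8 mm thickness.
- plate_foot (a point): centre of the tall plate's underside
- plate_top (a point): centre of the tall plate's upper edge, 90 mm above its foot
- short_plate_1: a short imaging plate of the same make, 8 x 60 x 54 mm, standing in another slot; stays there. Origin at the centre of its underside
- short_plate_2: the other short imaging plate, 8 x 60 x 54 mm, in the remaining slot; stays there. Origin at the centre of its underside
- rack: storage block, fixed, grey plastic, 150 (x) x 84 (y) x 36 mm high, origin at the centre of its underside on the worktop. Three slots 10.4 x 62.4 mm, 28 mm deep (floors 8 mm above the underside), at x = -45, 0 and +45 mm, long along y
- reader: plate reader, fixed: white upright housing 70 (x) x 110 (y) x 70 mm high on a grey foot 96 x 124 x 12 mm, a dark display on the side that looks to -x; origin at the centre of its underside on the worktop, z up. In the middle of its top is a straight slot, 12 mm (x) by 64 mm (y), with 5 mm chamfers round its mouth
- reader_mouth (a point): centre of the slot's mouth on the reader's top, 70 mm above the worktop
- reader_stop: the hard stop: two fixed steel ledges inside the reader's slot at its two ends, their tops 30 mm above the worktop (40 mm below the mouth); the plate's foot comes to rest on them. Origin as the reader's
- plunger (a joint): travel of the sprung plunger in the middle of the slot: 0 at rest (its top 48 mm above the worktop, 22 mm below the mouth), 0.018 m when the plate has reached the hard stop. Its spring pushes back with about 2.5 N at first touch and about 9 N at the stop, and lifts the plate again if it is let go. A small steel pointer on the housing's -x side goes down with it, to two marks when home
- plunger_top (a point): centre of the plunger's top face; moves down with it
- bottle_primer: small black bottle with a yellow cap, 23 mm across, 52 mm tall, on the left of the worktop; stays where it is. Origin at the centre of its underside
- dappen_dish: small clear waisted glass dish (dappen dish), 33 mm across, 25 mm tall, on the right of the worktop near the reader; stays where it is. Origin at the centre of its underside
Things that resemble listed ones, but are neither listed nor needed, are in the scene too. What is shaped like the plate but yellow is not meant.

How it is judged:
By the outcome, as a careful person would: the job done as asked, in the order asked, and still so for the second after the job is handed in, while the arm keeps its last pose, push and grip.
It also fails if it takes over 45 s, if anything falls off the work surface, if the arm or the gripper's body presses on something with over 40 N, if the wrist force passes 120 N, or if a joint passes its speed limit or range.

### The arm

A 6-joint arm with a two-finger parallel gripper is mounted at the origin on a cart in front of the work surface, level with it; the furniture and walls round the work are solid. World frame = base frame: x ahead of the robot, y to its left, z up, the work surface at z = 0. Lengths are in m, angles in degrees, forces in N, time in s.
With the tool pointing down it reaches from about 0.375 to 0.9 m from the base axis. Payload 3.1 kg.
Tool frame: the origin (TCP) lies midway between the tips of the shut fingers; the grasp point (between the pads) lies 19 mm behind it; z points along the fingers, y is the line along which they close (so a half turn about z gives the same grasp; the last joint's range is limited). The gripper opens to 87 mm and grips with 3 to 60 N. Pads are 19 mm wide; open, the fingers measure 117 mm over their backs; the gripper's body (75 mm by 190 mm) begins 51 mm behind the grasp point.
Start: joints at [-87.347, 30.224, 82.088, -0, 67.689, -10.227], TCP at [0.139, -0.609, 0.223] pointing down, gripper open.
Joint ranges: [-176.69, 176.69], [-43.24, 126.21], [12.49, 139.97], [-82, 262], [0, 151.66], [-163.58, 163.58]. Speed limits (degrees/s): [159.86, 159.86, 180, 180, 180, 180].

### API

Orientations are given as a 3x3 rotation matrix whose columns are the frame's x, y, z axes.
In Python, from rig import bot, capture gives the robot as it stands.
- The arm moves only by the shell command python3 -m handwheel, which reads ROWS from standard input. ROWS is 1 to 20 rows, parted by semicolons, with the numbers parted by spaces; each row has 7 numbers: dx, dy, dz in m, then a rotation vector rx, ry, rz in degrees, then the opening from 0.0 (shut) to 1.0 (fully open); each row is the pose to reach, as a shift and turn from the pose commanded when the command began, along the tool's axes at that moment; what a row does not reach only later rows make up. A row lasts 1/10 s, in which the tool goes at most 0.05 m and 8.59 degrees, less where a joint would pass 70% of its speed; a pose out of reach is approached as far as the arm can. The fingers move at their own pace and stop on an object; the grip force is fixed at half the most. Time passes only in rows, so rows that do not move let the fingers close. It prints the time, the measured TCP pose, the force, the opening and the grip force at its end. Input that does not fit is refused with a message, and nothing moves.
- bot.read_state(): the state, without advancing time (a new reading comes with each control period).
- capture(name): name is "side" or "top" or "wrist"; returns a dict with "color" (420x560x3 uint8, red, green, blue), "K" (3x3 intrinsics, pixels), "view" (4x4, takes a point from world to camera coordinates); the wrist camera has in their place "mount" (4x4, takes a point from camera to tool coordinates, whose origin is the TCP and whose axes are the flange's). Camera axes: x right, y up, looking along -z (the intrinsics and any distortion apply to the point x, -y, -z); pixel columns grow to the right and rows downward; lengths in m; the calibration is good to about 2 mm. A picture is of the moment at which its call begins: read the wrist's pose just before it. There is no depth.
- bot.hand_in(): hands the job in; it is judged then, once.
The state is a dict: "time_s": time; "joint_positions": joint angles; "qvel": joint speeds; "tau": joint torques, N m; "position": TCP position; "tcp_rot": TCP orientation; "force": force on the tool from outside, world axes, zero at the start; "moment": the same for the moment, N m; "opening": opening from 0.0 (shut) to 1.0 (fully open); "grasp_force": force on a finger pad.
Only numpy, scipy, OpenCV 4.12 (cv2) and the standard library are available. Lean on these libraries where they do the work, as an engineer would, in place of code of your own. Each camera call takes 0.05 s, during which the arm holds its last target. There are 200 camera calls.

## Working session

There is one attempt and no reset: what is moved stays moved. The work goes in short steps, Python scripts to look and compute and a shell command to move; the robot and the scene stay as the last step left them, time stands still between calls to the robot, and variables do not carry over. Pictures are saved under pics/ and viewed, at most 10 in all, crops included, and the job is handed in when it is done.

```bash
mkdir -p pics; cat > h.py <<'E'
import numpy as np, cv2
from rig import bot, capture
def snap(n,f=None):
    s=bot.read_state(); c=capture(n)
    if f: cv2.imwrite('pics/'+f,c['color'][:,:,::-1])
    if n=='wrist':
        T=np.eye(4);T[:3,:3]=np.array(s['tcp_rot']);T[:3,3]=s['position']
        M=T@np.array(c['mount'])
    else: M=np.linalg.inv(np.array(c['view']))
    c['M']=M; return c
def ray(c,u,v):
    p=cv2.undistortPoints(np.array([[[u,v]]],float),np.array(c['K']),np.array(c.get('dist',np.zeros(5)),float))[0,0]
    d=c['M'][:3,:3]@np.array([p[0],-p[1],-1.]); return c['M'][:3,3],d
def onz(c,u,v,z):
    o,d=ray(c,u,v); return o+d*(z-o[2])/d[2]
def proj(c,P):
    q=np.linalg.inv(c['M'])@np.append(P,1); K=np.array(c['K']); r=K@np.array([q[0],-q[1],-q[2]]); return r[:2]/r[2]
E
python3 - <<'E'
from h import *
for n in('top','side','wrist'):
    c=snap(n,n+'1.png'); print(n,[k for k in c],np.round(c['M'],3).tolist(),np.round(c['K'],1).tolist())
s=bot.read_state(); print({k:np.round(v,3).tolist() for k,v in s.items()})
E
```

```text
top ['color', 'K', 'view', 'M'] [[-0.023, 0.993, -0.113, 0.365], [-1.0, -0.021, 0.015, -0.003], [0.013, 0.113, 0.993, 1.506], [0.0, 0.0, 0.0, 1.0]] [[510.7, 0.0, 288.3], [0.0, 510.7, 212.9], [0.0, 0.0, 1.0]]
side ['color', 'K', 'view', 'M'] [[-0.831, 0.227, -0.508, -0.185], [-0.556, -0.325, 0.765, 1.049], [0.009, 0.918, 0.396, 0.633], [0.0, 0.0, 0.0, 1.0]] [[426.6, 0.0, 281.7], [0.0, 426.6, 210.4], [0.0, 0.0, 1.0]]
wrist ['color', 'K', 'mount', 'M'] [[0.222, 0.946, 0.238, 0.204], [-0.975, 0.216, 0.052, -0.595], [-0.002, -0.243, 0.97, 0.385], [0.0, 0.0, 0.0, 1.0]] [[297.5, 0.0, 278.7], [0.0, 297.5, 208.3], [0.0, 0.0, 1.0]]
{'time_s': 0.15, 'joint_positions': [-87.349, 30.268, 82.14, -0.0, 67.688, -10.228], 'qvel': [0.02, -0.276, -0.24, 0.03, -0.014, -0.006], 'tau': [0.001, -44.043, -17.684, 0.063, 0.055, -0.0], 'position': [0.139, -0.609, 0.222], 'tcp_rot': [[0.975, 0.223, -0.0], [0.223, -0.975, 0.002], [0.0, -0.002, -1.0]], 'force': [0.693, 0.176, 0.15], 'moment': [0.055, -0.028, -0.012], 'grasp_force': 0.0, 'opening': 0.997}
```

View pics/top1.png

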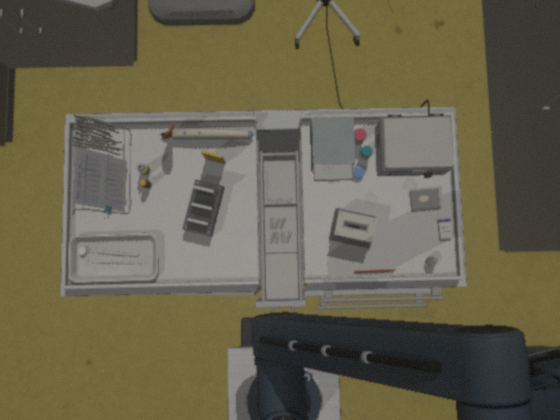

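View pics/side1.png

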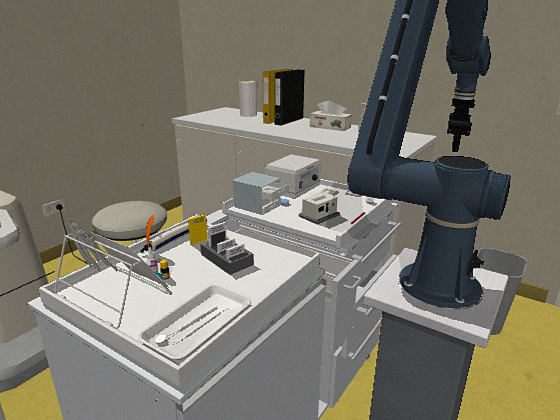

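The top view shows the rack at (203,208), the reader at (353,227), a yellow look-alike at (213,156), the bottle at about (144,183) and the dish at about (432,260). In the side view the tall dark plate looks to be at about (217,237), with the short plates at about (227,248) and (238,252). Next I'll check a close crop.

```bash
python3 - <<'E'
import cv2,numpy as np
t=cv2.imread('pics/top1.png');s=cv2.imread('pics/side1.png')
a=cv2.resize(t[145:245,170:245],None,fx=5,fy=5,interpolation=2)
b=cv2.resize(t[195:260,320:390],None,fx=5,fy=5,interpolation=2)
c=cv2.resize(s[200:280,185:270],None,fx=5,fy=5,interpolation=2)
im=np.zeros((600,800,3),np.uint8)
a=cv2.resize(t[145:245,170:245],(375,500),interpolation=2)
c=cv2.resize(s[205:280,185:270],(425,375),interpolation=2)
b=cv2.resize(t[200:255,325:385],(240,220),interpolation=2)
im[:500,:375]=a; im[:375,375:800]=c; im[378:598,380:620]=b
cv2.imwrite('pics/crop1.png',im)
E
```

```text
(no output)
```

View pics/crop1.png

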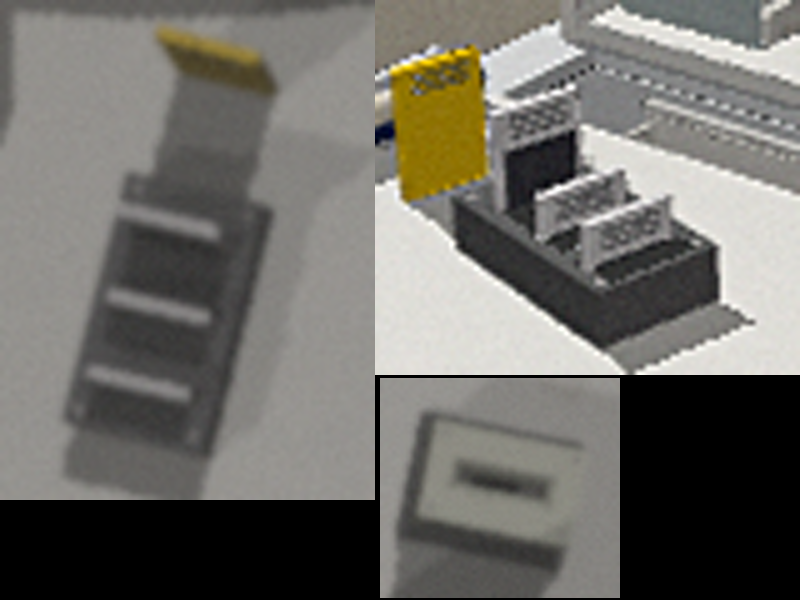

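The tall plate is the rack's far slot, with its top edge at top px (204,189). The other candidates are the short plates at (202,206) and (198,222), and the yellow plate at (213,156), which isn't meant. Next I'll measure.

```bash
python3 - <<'E'
from h import *
np.set_printoptions(precision=4,suppress=True)
c=snap('top'); g=cv2.cvtColor(c['color'],cv2.COLOR_RGB2GRAY)
def strip(roi,thr,inv,z):
    x0,y0,x1,y1=roi; sub=g[y0:y1,x0:x1].copy()
    sub=cv2.resize(sub,None,fx=4,fy=4,interpolation=cv2.INTER_CUBIC)
    m=((sub<thr) if inv else (sub>thr)).astype(np.uint8)
    cs=cv2.findContours(m,0,2)[0]; k=max(cs,key=cv2.contourArea)
    b=cv2.boxPoints(cv2.minAreaRect(k)); b=(b+.5)/4-.5+[x0,y0]
    e=[onz(c,*p,z)[:2] for p in b]; e=np.array(e)
    L=[np.linalg.norm(e[1]-e[0]),np.linalg.norm(e[2]-e[1])]
    d=e[1]-e[0] if L[0]>L[1] else e[2]-e[1]
    print(roi,'px',b.mean(0),'xy',e.mean(0),'size',np.array(L),'ang of long',np.degrees(np.arctan2(d[1],d[0]))%180)
print(g[184:198:1,192:218:2])
for r,z in(((191,183,216,195),.098),((189,201,214,211),.062),((185,217,210,227),.062)): strip(r,110,False,z)
strip((340,215,368,235),110,True,.07)
strip((329,206,373,243),135,False,.07)
# side view rays: tall top edge ends, crop px
s=snap('side')
for P in ((.43,.23,.098),): print(proj(s,np.array(P)))
print('side tall top ends',onz(s,185+500/5-375/5,205+111/5,.098),onz(s,185+(580-375)/5,205+92/5,.098))
E
```

```text
[[146 102  84  83  80  74  70  68  72  73  72  74  74]
 [143 122  96  89  79  70  70  70  73  69  71  71  72]
 [143 136 124 116  97  86  80  72  73  72  69  69  71]
 [140 132 132 131 122 113  99  84  76  70  72  69  73]
 [127 106 110 125 132 135 125 117 102  81  80  71  68]
 [122  84  86  99 112 125 131 133 127 116  99  74  71]
 [111  79  64  66  77  96 112 123 136 134 123  75  71]
 [102  78  64  49  54  66  77  94 111 127 130  78  66]
 [ 95  72  61  52  47  50  53  64  77  98 107  75  59]
 [ 89  74  62  55  54  48  51  51  52  60  76  65  59]
 [ 86  77  61  57  54  56  56  52  48  48  52  67  62]
 [ 79  79  58  59  59  58  55  54  54  52  51  58  64]
 [ 79  74  60  59  58  58  57  56  59  54  56  57  66]
 [ 78  74  63  61  54  57  57  61  55  61  55  61  69]]
(191, 183, 216, 195) px [201.75  188.375] xy [0.5992 0.2143] size [0.0619 0.0324] ang of long 88.81139111001131
(189, 201, 214, 211) px [201.0221 205.7868] xy [0.5551 0.2221] size [0.0073 0.0581] ang of long 74.66271014791978
(185, 217, 210, 227) px [197.0575 221.0068] xy [0.5118 0.2335] size [0.0076 0.0581] ang of long 75.42551696438547
(340, 215, 368, 235) px [355.1287 225.4829] xy [ 0.4886 -0.2135] size [0.0186 0.069 ] ang of long 76.58769919905546
(329, 206, 373, 243) px [355.3313 225.7983] xy [ 0.4878 -0.2141] size [0.0634 0.1045] ang of long 77.18238460819856
[259.4781 242.055 ]
side tall top ends [0.6024 0.2372 0.098 ] [0.5815 0.1911 0.098 ]
```

```bash
echo '0.13 -0.14 0 0 0 -13 0.4;0.13 -0.14 0 0 0 -13 0.4;0.13 -0.14 0 0 0 -13 0.4;0.13 -0.14 0 0 0 -13 0.4;0.25 -0.28 0 0 0 -26 0.4;0.25 -0.28 0 0 0 -26 0.4;0.25 -0.28 0 0 0 -26 0.4;0.25 -0.28 0 0 0 -26 0.4;0.38 -0.42 0 0 0 -38 0.4;0.38 -0.42 0 0 0 -38 0.4;0.38 -0.42 0 0 0 -38 0.4;0.38 -0.42 0 0 0 -38 0.4;0.51 -0.56 0 0 0 -50 0.4;0.51 -0.56 0 0 0 -50 0.4;0.51 -0.56 0 0 0 -50 0.4;0.51 -0.56 0 0 0 -50 0.4;0.63 -0.697 0 0 0 -62 0.4;0.63 -0.697 0 0 0 -62 0.4;0.63 -0.697 0 0 0 -62 0.4;0.63 -0.697 0 0 0 -62 0.4' | python3 -m handwheel
python3 - <<'E'
from h import *
c=snap('wrist','w2.png'); s=bot.read_state(); print(s['position'],np.round(s['tcp_rot'],4).tolist(),s['time_s'])
for P in((.5984,.2107,.098),(.555,.222,.062),(.512,.2335,.062)): print(proj(c,np.array(P)))
E
```

```text
time_s: 2.25
position: [0.5994, 0.214, 0.2225]
tcp_rot: [[0.259, 0.966, 0.001], [0.966, -0.259, 0.001], [0.001, 0.001, -1.0]]
force: [0.0, -0.1, -0.2]
opening: 0.401
grasp_force: 0.0
[0.60156761 0.21761966 0.22252006] [[0.2573, 0.9663, 0.005], [0.9663, -0.2573, 0.0047], [0.0058, 0.0037, -1.0]] 2.3
[277.82330432 205.21215695]
[237.57253043 198.01363681]
[197.55937489 198.07502692]
```

View pics/w2.png

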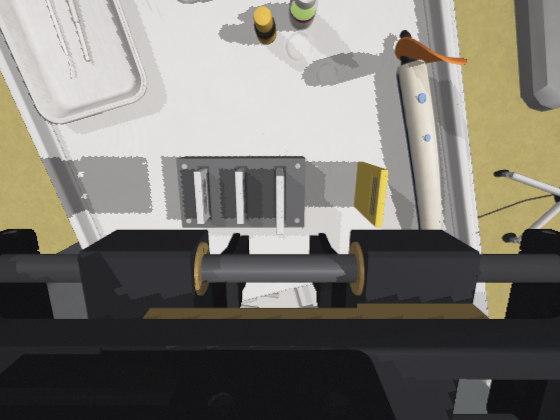

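The wrist view shows the tall plate's top edge at about px (280,204). It is almost vertical in the image, so it lies square to the closing line. I'll measure again now the arm has settled.

```bash
cat >> h.py <<'E'
def rect(c,roi,thr,z,f=None):
    x0,y0,x1,y1=roi; g=cv2.cvtColor(c['color'],cv2.COLOR_RGB2GRAY)[y0:y1,x0:x1]
    m=(g>thr).astype(np.uint8); k=max(cv2.findContours(m,0,1)[0],key=cv2.contourArea)
    n,lab,st,cen=cv2.connectedComponentsWithStats(m); i=1+np.argmax(st[1:,4])
    ys,xs=np.nonzero(lab==i); b=cv2.boxPoints(cv2.minAreaRect(np.stack([xs,ys],1).astype(np.float32)))+[x0,y0]
    e=np.array([onz(c,*p,z)[:2] for p in b]); L=[np.linalg.norm(e[1]-e[0]),np.linalg.norm(e[2]-e[1])]
    d=e[1]-e[0] if L[0]>L[1] else e[2]-e[1]
    print('px',b.mean(0).round(1),'xy',e.mean(0).round(4),'size',np.round(L,4),'ang',round(np.degrees(np.arctan2(d[1],d[0]))%180,2))
E
echo '0 0 0 0 0 0 0.4;0 0 0 0 0 0 0.4;0 0 0 0 0 0 0.4' | python3 -m handwheel
python3 - <<'E'
from h import *
c=snap('wrist','w3.png'); s=bot.read_state(); print(s['position'],np.round(s['tcp_rot'],4).tolist(),s['time_s'])
g=cv2.cvtColor(c['color'],cv2.COLOR_RGB2GRAY);print(g[180,255:300]);print(g[200,255:300])
for r,z in(((262,160,297,242),.098),((228,160,250,232),.062),((190,160,212,232),.062)): rect(c,r,150,z)
E
```

```text
time_s: 2.6
position: [0.5974, 0.2094, 0.2224]
tcp_rot: [[0.262, 0.965, -0.001], [0.965, -0.262, -0.001], [-0.001, -0.001, -1.0]]
force: [-0.3, 0.1, 0.2]
opening: 0.397
grasp_force: 0.0
[0.59752775 0.20924374 0.22257034] [[0.2624, 0.965, -0.0009], [0.965, -0.2624, -0.0004], [-0.0006, -0.0007, -1.0]] 2.65
[ 67  68  68  68  67  68  68  67  76  79  79  79  80  79  79  80  79  79
  80  70  64  95 191 219 220 219 218 217 218 192 106  77 100 105 106 105
 106 105 105 105 105 106 105 105 105]
[ 67  66  67  67  66  67  66  66  75  79  79  79  79  78  78  78  78  79
  78  72  65  73 163 209 216 219 221 224 226 196 106  77  99 103 104 104
 105 104 105 105 105 104 105 104 104]
px [279.  205.5] xy [0.5969 0.2042] size [0.0329 0.0728] ang 75.57
px [240. 193.] xy [0.5567 0.2213] size [0.0081 0.0589] ang 74.87
px [201.6 192.1] xy [0.5159 0.2334] size [0.0144 0.0606] ang 73.88
```

```bash
python3 - <<'E'
from h import *
c=snap('wrist'); s=bot.read_state(); R=np.array(s['tcp_rot']);p=np.array(s['position'])
g=cv2.cvtColor(c['color'],cv2.COLOR_RGB2GRAY)
for v in range(170,226,8):
    col=np.nonzero(g[v,268:296]>150)[0]+268
    P=onz(c,col.mean(),v,.098); print(v,col.min(),col.max(),P.round(4),(R.T@(P-p)).round(4))
print(g[155:245:1,281])
E
```

```text
170 280 283 [0.609  0.2386 0.098 ] [0.0312 0.0033 0.1247]
178 277 283 [0.6055 0.2314 0.098 ] [0.0234 0.0018 0.1247]
186 277 284 [0.6039 0.2237 0.098 ] [0.0156 0.0023 0.1247]
194 277 284 [0.6018 0.216  0.098 ] [0.0076 0.0023 0.1247]
202 277 284 [0.5997 0.2082 0.098 ] [-0.0005  0.0023  0.1247]
210 277 284 [0.5976 0.2003 0.098 ] [-0.0087  0.0023  0.1247]
218 277 284 [0.5954 0.1922 0.098 ] [-0.017   0.0023  0.1247]
[118 117 118 118 117 114 100  89 101 114 114 114 113 114 120 161 217 220
 221 222 221 220 217 216 216 218 220 223 223 222 219 215 218 218 217 216
 218 219 221 221 219 219 221 223 223 222 219 218 218 220 221 221 220 218
 215 214 219 221 220 220 221 222 222 222 222 221 220 222 223 222 223 224
 223 220 178 208 208 209 210 214 226 226 226 226 226 226 226 226 226 226]
```

```bash
echo '0.001 0.002 0.03 0 0 0 0.4;0.001 0.002 0.07 0 0 0 0.4;0.001 0.002 0.1 0 0 0 0.4;0.001 0.002 0.13 0 0 0 0.4;0.001 0.002 0.15 0 0 0 0.4;0.001 0.002 0.16 0 0 0 0.4;0.001 0.002 0.164 0 0 0 0.4;0.001 0.002 0.164 0 0 0 0.4;0.001 0.002 0.164 0 0 0 0.4' | python3 -m handwheel
echo '0 0 0 0 0 0 0;0 0 0 0 0 0 0;0 0 0 0 0 0 0;0 0 0 0 0 0 0;0 0 0 0 0 0 0;0 0 0 0 0 0 0' | python3 -m handwheel
```

```text
time_s: 3.6
position: [0.6013, 0.2111, 0.0599]
tcp_rot: [[0.261, 0.965, 0.002], [0.965, -0.261, 0.0], [0.001, 0.002, -1.0]]
force: [-0.6, 0.5, -0.2]
opening: 0.4
grasp_force: 0.0
time_s: 4.2
position: [0.6004, 0.2111, 0.0587]
tcp_rot: [[0.261, 0.965, 0.0], [0.965, -0.261, 0.0], [0.0, 0.0, -1.0]]
force: [-0.7, 0.4, 1.4]
opening: 0.089
grasp_force: 30.0
```

```bash
echo '0 0 -0.005 0 0 0 0;0 0 -0.015 0 0 0 0;0 0 -0.025 0 0 0 0;0 0 -0.04 0 0 0 0;0 0 -0.06 0 0 0 0;0 0 -0.08 0 0 0 0;0 0 -0.1 0 0 0 0;0 0 -0.12 0 0 0 0;0 0 -0.135 0 0 0 0;0 0 -0.14 0 0 0 0;0 0 -0.14 0 0 0 0;0 0 -0.14 0 0 0 0' | python3 -m handwheel
python3 - <<'E'
from h import *
c=snap('wrist','w4.png');snap('top','t4.png');s=bot.read_state();print(s['position'],s['force'],s['opening'],s['grasp_force'])
E
```

```text
time_s: 5.4
position: [0.5998, 0.211, 0.1983]
tcp_rot: [[0.261, 0.965, -0.001], [0.965, -0.261, -0.0], [-0.0, -0.001, -1.0]]
force: [-0.6, 0.5, -0.7]
opening: 0.089
grasp_force: 30.0
[0.59957075 0.21095621 0.19755088] [ 0.14720407  0.55416827 -1.47774783] 0.09130795105552605 29.99983074143529
```

View pics/w4.png

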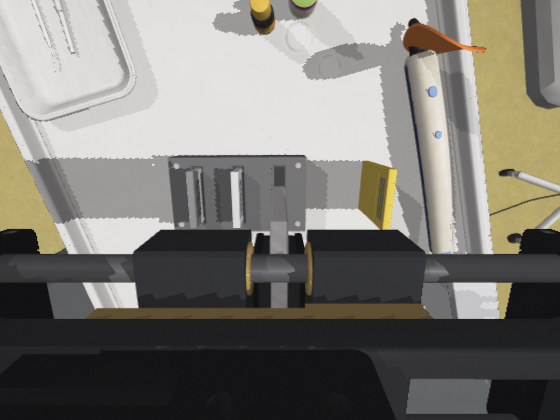

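The plate is out (opening 0.09, 30 N), the short plates are in place at (195,195) and (237,195), and the emptied slot shows at (280,175). Next I'll carry the plate to a point 60 mm short of the reader, so the slot is visible beside the plate.

```bash
echo '-0.01 0 0 0 0 0 0;-0.03 0 0 0 0 0 0;-0.06 0.001 0 0 0 0 0;-0.1 0.001 0 0 0 -1 0;-0.14 0.002 0 0 0 -1 0;-0.18 0.002 0 0 0 -1 0;-0.22 0.003 0 0 0 -1 0;-0.26 0.003 0 0 0 -2 0;-0.3 0.004 0 0 0 -2 0;-0.34 0.004 0 0 0 -2 0;-0.38 0.005 0 0 0 -2 0;-0.42 0.005 0 0 0 -2 0;-0.45 0.006 0 0 0 -2 0;-0.475 0.006 0 0 0 -2 0;-0.49 0.006 0 0 0 -2 0;-0.497 0.006 0 0 0 -2 0;-0.499 0.006 0 0 0 -2 0;-0.499 0.006 0 0 0 -2 0;-0.499 0.006 0 0 0 -2 0;-0.499 0.006 0 0 0 -2 0' | python3 -m handwheel
python3 - <<'E'
from h import *
c=snap('wrist','w5.png');s=bot.read_state();print(s['position'],s['force'],s['opening'],s['grasp_force'],np.round(s['tcp_rot'],4).tolist())
print(proj(c,np.array([.4884,-.2138,.07])))
E
```

```text
time_s: 7.5
position: [0.4762, -0.2711, 0.1985]
tcp_rot: [[0.225, 0.974, -0.0], [0.974, -0.225, 0.0], [0.0, -0.0, -1.0]]
force: [-0.0, 0.5, -0.1]
opening: 0.091
grasp_force: 30.0
[ 0.47618991 -0.27125575  0.19855581] [ 0.35638036 -0.63753688 -0.74567749] 0.08837026504148929 29.999872664920986 [[0.2256, 0.9742, -0.0001], [0.9742, -0.2256, 0.0003], [0.0002, -0.0002, -1.0]]
[276.89956472 141.05546767]
```

View pics/w5.png

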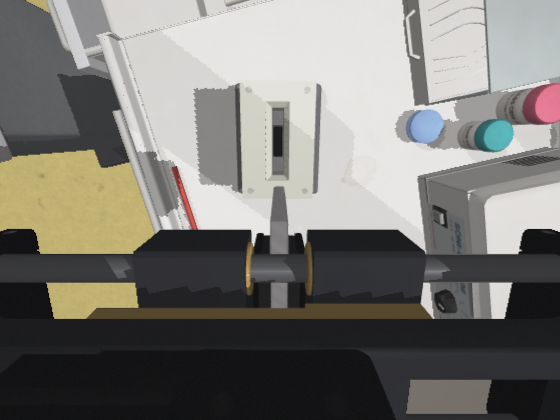

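```bash
python3 - <<'E'
from h import *
c=snap('wrist');s=bot.read_state();R=np.array(s['tcp_rot']);p=np.array(s['position'])
g=cv2.cvtColor(c['color'],cv2.COLOR_RGB2GRAY)
loc=lambda u,v,z:(R.T@(onz(c,u,v,z)-p)).round(4)[:2]
print(g[115,228:332]);print(g[150,228:332]);print('col250',g[75:205,250]);print('col310',g[75:205,310]);print('col278',g[90:200,278]);print('col283',g[90:200,283])
print('plate row205',g[205,262:298],'row 215',g[215,262:298]);
for u,v in((236,140),(320,140),(280,83),(280,197)): print(u,v,loc(u,v,.07))
print('plate top',loc(279.5,205,p[2]+.039),loc(279.5,190,p[2]+.039))
E
```

```text
[132 133 132 133 132 133 132 105  74  68  72  74 182 206 208 208 208 208
 208 207 208 208 208 208 208 208 208 208 208 209 209 209 208 208 209 209
 209 210 214 214 215 215 215 185 128 113 115 114 116 116 116 115 116 117
 118  94 139 148 146 146 150 199 222 225 225 225 225 225 225 225 225 225
 225 225 225 224 225 225 224 224 225 225 225 225 225 224 225 155 113 114
 114 112 170 209 215 215 215 215 215 215 215 215 215 215]
[132 132 132 132 133 132 133 133 106  74  67  70  71 185 206 206 206 206
 207 207 206 207 206 205 207 206 206 206 206 206 207 207 206 206 206 206
 206 206 213 215 215 215 215 185 114  52  31  28  28  29  28  28  28  27
  64  95 117 122 123 123 123 190 207 206 206 207 207 208 207 206 207 207
 207 207 207 207 208 207 207 207 207 207 207 207 207 204 142 112 113 115
 109 197 215 215 215 215 215 215 215 215 215 215 215 215]
col250 [231 230 230 231 230 227 225 225 225 226 224 220 210 195 182 182 176 185
 208 209 208 208 209 209 208 209 208 209 208 209 208 208 209 209 209 208
 208 208 208 208 208 208 208 208 208 208 207 208 208 208 208 208 208 208
 207 207 207 207 207 207 207
[... 1481 characters left out ...]
3  92  92  93  93
  93  93  93  92  93  93  95  99  99  97  97 100 104 107 109 108 106 109
 109 108 108 107 105 108 107 109 115 105 102 104 117 155 174 174 174 174
 180 204 204 204 205 200 171 123 120 118 116 111 109 101 102 101 101 102
 101 102]
plate row205 [216 216 215 216 215 215 216 215 215 190 128 101 102 102 101 102 102 102
 101 102 102 102 102 100 166 209 215 216 216 217 216 216 216 216 216 216] row 215 [215 215 215 215 215 215 215 215 191 127 101 101 102 101 100 101 100 101
 101 102 102 102 101 101 101 165 209 215 215 215 215 216 216 216 215 215]
236 140 [ 0.0597 -0.0402]
320 140 [0.0597 0.0401]
280 83 [0.1105 0.0018]
280 197 [0.004  0.0019]
plate top [0.0359 0.0009] [0.0424 0.0009]
```

```bash
python3 - <<'E'
from h import *
c=snap('wrist');s=bot.read_state();R=np.array(s['tcp_rot']);p=np.array(s['position'])
g=cv2.cvtColor(c['color'],cv2.COLOR_RGB2GRAY).astype(float)
loc=lambda u,v,z:(R.T@(onz(c,u,v,z)-p))[:2]
def edge(line,a,b,t): # first crossing subpixel in [a,b)
    for i in range(a,b):
        if (line[i]-t)*(line[i+1]-t)<=0 and line[i]!=line[i+1]: return i+(t-line[i])/(line[i+1]-line[i])
L=[]
for v in range(105,178,6):
    l=edge(g[v],232,250,140); r=edge(g[v],305,325,165); r2=edge(g[v],283,293,185 if v<130 else 170); l2=edge(g[v],262,270,(g[v,258:262].mean()+215)/2) 
    a,b=loc(l,v,.07),loc(r,v,.07); L.append([a[0],(a[1]+b[1])/2]); 
    print(v,np.array([l,l2 or 0,r2 or 0,r]).round(1),'housing mid',((a+b)/2).round(4),'w',(b-a).round(4)[1], 'slot mid',((loc(l2,v,.07)+loc(r2,v,.07))/2).round(4) if l2 and r2 else '')
L=np.array(L);k=np.polyfit(L[:,0],L[:,1],1);print('slope deg',np.degrees(np.arctan(k[0])),'mid at .06',np.polyval(k,.06))
print('slot ends',loc(277,100.7,.07),loc(277,180.7,.07))
for v in(192,200,208,216):
    l=edge(g[v],262,277,155); r=edge(g[v],281,295,155); print(v,l,r,[loc(x,v,p[2]+.039).round(4).tolist() for x in(l,r)])
E
```

```text
105 [239.5 265.9 289.  315.1] housing mid [ 0.0914 -0.0006] w 0.0704 slot mid [ 0.0914 -0.0004]
111 [239.6 265.7 288.7 315.1] housing mid [ 0.0861 -0.0005] w 0.0706 slot mid [ 0.0861 -0.0007]
117 [239.6 265.4 288.7 314.9] housing mid [ 0.0808 -0.0006] w 0.0707 slot mid [ 0.0808 -0.0008]
123 [239.8 265.4 289.4 314.7] housing mid [ 0.0753 -0.0006] w 0.0707 slot mid [ 0.0753 -0.0005]
129 [240.2 265.5 289.3 314.4] housing mid [ 0.0699 -0.0006] w 0.0704 slot mid [ 0.0699 -0.0005]
135 [240.2 265.4 288.7 314.1] housing mid [ 0.0643 -0.0007] w 0.0704 slot mid [ 0.0643 -0.0008]
141 [240.2 265.6 288.7 313.8] housing mid [ 0.0588 -0.0009] w 0.0705 slot mid [ 0.0588 -0.0007]
147 [240.6 266.7 288.7 313.7] housing mid [ 0.0531 -0.0008] w 0.0703 slot mid [ 0.0531 -0.0002]
153 [240.6 266.7 288.6 313.4] housing mid [ 0.0474 -0.0009] w 0.0704 slot mid [ 0.0474 -0.0003]
159 [240.8 266.7 288.6 313.1] housing mid [ 0.0417 -0.0009] w 0.0703 slot mid [ 0.0417 -0.0003]
165 [240.9 266.7 288.6 312.8] housing mid [ 0.0359 -0.0011] w 0.0703 slot mid [ 0.0359 -0.0003]
171 [241.2 265.9 288.4 312.8] housing mid [ 0.03   -0.0009] w 0.0702 slot mid [ 0.03   -0.0008]
177 [241.5 265.9 284.3 312.6] housing mid [ 0.0241 -0.0009] w 0.0702 slot mid [ 0.0241 -0.0029]
slope deg 0.4194916834242693 mid at .06 -0.0007620712838112592
slot ends [ 0.09522924 -0.00082104] [ 0.02044208 -0.00097495]
192 272.6969696969697 284.36842105263156 [[0.0416, -0.0019], [0.0416, 0.0031]]
200 272.0 285.4230769230769 [[0.0381, -0.0022], [0.0381, 0.0035]]
208 271.0 286.2258064516129 [[0.0345, -0.0027], [0.0345, 0.0039]]
216 270.27777777777777 287.18333333333334 [[0.031, -0.003], [0.031, 0.0043]]
```

```bash
python3 - <<'E'
from h import *
c=snap('wrist');s=bot.read_state();R=np.array(s['tcp_rot']);p=np.array(s['position'])
fz=p[2]-.0589+.008
loc=lambda u,v,z:(R.T@(onz(c,u,v,z)-p))[:2].round(4)
g=cv2.cvtColor(c['color'],cv2.COLOR_RGB2GRAY)
print(fz,loc(278.5,186.2,fz),g[184:236,279]); print([ (v,g[v,266:292].tolist()) for v in(187,188,190)])
E
```

```text
0.14768017302749115 [0.0284 0.0005] [205 196 145 101 103 103 102 102 101 102 102 102 101 102 101 101 102 102
 102 102 101 102 102 102 102 102 101 102 102 101 102 102 101 101 101 101
 102 113 125 125 128 128 129 129 131 130 130 130 129 127 126 125]
[(187, [204, 204, 204, 204, 204, 204, 205, 178, 122, 101, 101, 101, 101, 101, 103, 104, 105, 122, 186, 203, 204, 204, 205, 204, 205, 205]), (188, [204, 204, 204, 205, 204, 204, 204, 149, 107, 102, 101, 101, 103, 103, 102, 104, 105, 120, 171, 198, 204, 204, 204, 204, 205, 204]), (190, [204, 204, 204, 205, 204, 204, 204, 147, 106, 101, 101, 100, 100, 102, 103, 105, 105, 116, 156, 195, 204, 205, 205, 204, 205, 205])]
```

```bash
echo '0.01 0 0 0 0 0.4 0;0.03 -0.001 0 0 0 0.4 0;0.05 -0.001 0 0 0 0.4 0;0.0594 -0.0012 0 0 0 0.4 0;0.0594 -0.0012 0.01 0 0 0.4 0;0.0594 -0.0012 0.03 0 0 0.4 0;0.0594 -0.0012 0.05 0 0 0.4 0;0.0594 -0.0012 0.062 0 0 0.4 0;0.0594 -0.0012 0.068 0 0 0.4 0;0.0594 -0.0012 0.068 0 0 0.4 0;0.0594 -0.0012 0.068 0 0 0.4 0' | python3 -m handwheel
python3 - <<'E'
from h import *
s=bot.read_state();print(s['position'])
a=snap('side')['color'];im=cv2.resize(a[170:240,285:365],(640,560),interpolation=2)
cv2.imwrite('pics/s6.png',im[:,:,::-1])
E
```

```text
time_s: 8.8
position: [0.4886, -0.2146, 0.1308]
tcp_rot: [[0.234, 0.972, 0.001], [0.972, -0.234, -0.001], [-0.0, 0.001, -1.0]]
force: [-1.0, 0.2, -0.2]
opening: 0.093
grasp_force: 30.0
[ 0.48863614 -0.21457194  0.13084879]
```

View pics/s6.png

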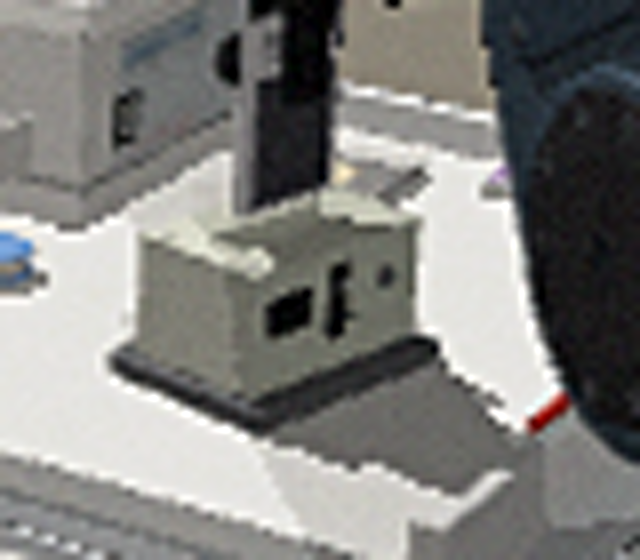

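The side view shows the plate upright just above the reader's slot (crop ~(285,205)), and the TCP agrees with the top-view position. Lowering now.

```bash
echo '0 0 0.005 0 0 0 0;0 0 0.01 0 0 0 0;0 0 0.015 0 0 0 0;0 0 0.02 0 0 0 0;0 0 0.025 0 0 0 0;0 0 0.025 0 0 0 0' | python3 -m handwheel
echo '0 0 0.003 0 0 0 0;0 0 0.006 0 0 0 0;0 0 0.009 0 0 0 0;0 0 0.012 0 0 0 0;0 0 0.012 0 0 0 0' | python3 -m handwheel
```

```text
time_s: 9.45
position: [0.4878, -0.2137, 0.1047]
tcp_rot: [[0.234, 0.972, -0.001], [0.972, -0.234, 0.001], [0.001, -0.002, -1.0]]
force: [0.4, 0.2, -0.6]
opening: 0.088
grasp_force: 30.0
time_s: 9.95
position: [0.4884, -0.2142, 0.0936]
tcp_rot: [[0.234, 0.972, 0.0], [0.972, -0.234, -0.0], [-0.0, 0.0, -1.0]]
force: [-0.6, -0.5, 3.7]
opening: 0.091
grasp_force: 30.0
```

The plunger has been touched at the expected height (3.7 N). The stop is due at TCP z ≈ 0.081.

```bash
echo '0 0 0.002 0 0 0 0;0 0 0.004 0 0 0 0;0 0 0.006 0 0 0 0;0 0 0.008 0 0 0 0;0 0 0.01 0 0 0 0;0 0 0.01 0 0 0 0;0 0 0.01 0 0 0 0' | python3 -m handwheel
echo '0 0 0.001 0 0 0 0;0 0 0.002 0 0 0 0;0 0 0.002 0 0 0 0;0 0 0.002 0 0 0 0' | python3 -m handwheel
```

```text
time_s: 10.65
position: [0.4885, -0.2142, 0.0839]
tcp_rot: [[0.234, 0.972, 0.0], [0.972, -0.234, -0.0], [-0.0, 0.0, -1.0]]
force: [-0.7, 0.2, 7.0]
opening: 0.091
grasp_force: 30.0
time_s: 11.05
position: [0.4885, -0.2142, 0.082]
tcp_rot: [[0.234, 0.972, 0.001], [0.972, -0.234, -0.0], [-0.0, 0.001, -1.0]]
force: [-1.2, 0.8, 7.5]
opening: 0.095
grasp_force: 30.0
```

```bash
echo '0 0 0.0005 0 0 0 0;0 0 0.001 0 0 0 0;0 0 0.001 0 0 0 0;0 0 0.001 0 0 0 0' | python3 -m handwheel
echo '0 0 0.0005 0 0 0 0;0 0 0.0005 0 0 0 0;0 0 0.0005 0 0 0 0' | python3 -m handwheel
```

```text
time_s: 11.45
position: [0.4885, -0.2142, 0.0811]
tcp_rot: [[0.234, 0.972, 0.001], [0.972, -0.234, -0.0], [-0.0, 0.001, -1.0]]
force: [-1.2, -0.2, 8.5]
opening: 0.089
grasp_force: 30.0
time_s: 11.75
position: [0.4885, -0.2142, 0.0807]
tcp_rot: [[0.234, 0.972, 0.001], [0.972, -0.234, -0.0], [-0.0, 0.001, -1.0]]
force: [-0.7, 1.5, 9.4]
opening: 0.089
grasp_force: 30.0
```

```bash
echo '0 0 0.0005 0 0 0 0;0 0 0.0005 0 0 0 0;0 0 0.0005 0 0 0 0' | python3 -m handwheel
echo '0 0 0.0005 0 0 0 0;0 0 0.0005 0 0 0 0;0 0 0.0005 0 0 0 0' | python3 -m handwheel
```

```text
time_s: 12.05
position: [0.4885, -0.2142, 0.0807]
tcp_rot: [[0.234, 0.972, 0.001], [0.972, -0.234, -0.001], [-0.0, 0.001, -1.0]]
force: [-1.7, 1.0, 11.7]
opening: 0.09
grasp_force: 30.0
time_s: 12.35
position: [0.4885, -0.2142, 0.0807]
tcp_rot: [[0.234, 0.972, 0.001], [0.972, -0.234, -0.001], [-0.001, 0.001, -1.0]]
force: [-2.3, 1.5, 15.5]
opening: 0.088
grasp_force: 30.0
```

The TCP has stopped at z 0.0807, which puts the foot at 0.030, and the force is rising against a rigid stop. One last look before handing in.

```bash
echo '0 0 0.0003 0 0 0 0;0 0 0.0003 0 0 0 0;0 0 0.0003 0 0 0 0;0 0 0.0003 0 0 0 0' | python3 -m handwheel
python3 - <<'E'
from h import *
a=snap('side')['color'];im=np.hstack([cv2.resize(a[180:240,300:350],(400,480),interpolation=2),cv2.resize(a[210:280,190:255],(400,480),interpolation=2)])
cv2.imwrite('pics/s7.png',im[:,:,::-1])
E
```

```text
time_s: 12.75
position: [0.4885, -0.2142, 0.0807]
tcp_rot: [[0.234, 0.972, 0.001], [0.972, -0.234, -0.001], [-0.001, 0.001, -1.0]]
force: [-3.0, 1.9, 17.8]
opening: 0.089
grasp_force: 30.0
```

View pics/s7.png

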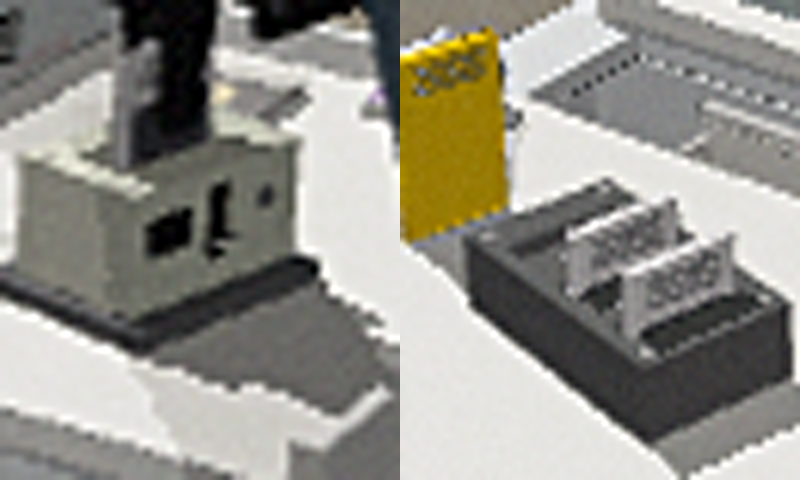

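The plate is upright in the reader's slot (left crop ~(165,150)), and the short plates still stand in their slots (right crop ~(625,245) and (680,285)). Handing in.

```bash
python3 -c "
from rig import bot
print(bot.hand_in())"
```

```text
the job is handed in; nothing more can be done
None
```

The job is handed in at about 13 s: the tall plate is upright in the reader, still gripped and pressed on the hard stop with about 18 N, the short plates are in their slots, and the arm kept clear of the bottle and the dish.

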